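# Close and pin the sample lockbox

## Robot

A 7-joint arm with a two-finger parallel gripper is mounted at the origin on a cart in front of the work surface, level with it; the furniture and walls round the work are solid. World frame = base frame: x ahead of the robot, y to its left, z up, the work surface at z = 0. Lengths are in m, angles in rad, forces in N, time in s.
With the tool pointing down it reaches from about 0.4 to 0.9 m from the base axis. Payload 5.5 kg.
Tool frame: the origin (TCP) lies midway between the tips of the shut fingers; the grasp point (between the pads) lies 19 mm behind it (manip.grip_depth is the distance from the TCP to the grasp point, in m); z points along the fingers, y is the line along which they close (so a half turn about z gives the same grasp; the last joint's range is limited). The gripper opens to 92 mm and grips with 3 to 60 N. Pads are 19 mm wide; open, the fingers measure 130 mm over their backs; the gripper's body (75 mm by 190 mm) begins 47 mm behind the grasp point.
Start: joints at [1.573, 0.501, -0.427, 1.55, 0.221, 1.138, -0.21], TCP at [0.168, -0.628, 0.227] pointing down, gripper open.
Joint ranges: [-2.88, 2.88], [-0.31, 2.03], [-1.54, 1.56], [0.2, 2.42], [-1.41, 4.55], [0.19, 2.02], [-2.57, 2.57]. Speed limits (rad/s): [2.57, 2.57, 3.14, 3.14, 3.14, 3.14, 3.14].

## Interface

Orientations are given as a unit quaternion [x, y, z, w].
In Python, from bench import manip, effector, viewer gives the robot as it stands. Calls block until the motion is done:
- manip.move_pose(position, orientation): joint-space move of the TCP to a pose.
- manip.servo_line(position, ori=None, vel=0.15): straight line of the TCP; ori=None keeps the orientation; vel is the mean speed in m/s.
- manip.movej(angles): joint-space move.
- effector.open_jaws() and effector.close(f_grip=None): open the fingers fully, or close them until they stop; f_grip is the grip in N (None keeps the last).
- manip.sleep(seconds).
- manip.solve_ik(position, orientation): joint angles nearest the present ones, or None.
- viewer.get_image(name): name is "scene" or "side" or "wrist"; returns the picture (384x512x3 uint8, red, green, blue); there is no depth.
- viewer.get_calibration(name): a dict with "vfov" (degrees; the focal length in pixels is half the picture's height over the tangent of half this angle, whatever the lens; pixels are square), "cx", "cy" (the principal point, pixels), "dist_coeffs" ([k1, k2, p1, p2, k3] as OpenCV has them; the pictures are not rectified), "eye" and "attitude" of the camera in the world. Camera axes: x right, y down, z forward; pixel columns grow to the right and rows downward; lengths in m; the calibration is good to about 2 mm. A picture is of the moment at which its call begins: read the wrist's pose just before it. get_calibration takes no time and is no camera call; for the wrist camera it gives the pose at the moment of the call.
A pose or a line that the arm cannot do raises manip.PlanningError and nothing moves.
- manip.hand_in(): hands the job in; it is judged then, once.
Readings, each from a call of its own:
- manip.current_clock(): time.
- manip.current_q(): joint angles.
- manip.current_joint_velocities(): joint speeds.
- manip.current_tau(): joint torques, N m.
- manip.current_tool_pos(): TCP position.
- manip.current_tcp_rot(): TCP orientation.
- manip.current_force(): force on the tool from outside, world axes, zero at the start.
- manip.current_wrist_torque(): the same for the moment, N m.
- manip.current_finger_gap(): finger opening in m.
- manip.current_gripper_force(): force on a finger pad.
Only numpy, scipy, OpenCV 4.12 (cv2) and the standard library are available. Lean on these libraries where they do the work, as an engineer would, in place of code of your own. Each camera call takes 0.05 s, during which the arm holds its last target. There are 200 camera calls.

## Task

Make the slant-topped sample lockbox ready for the courier: press its lid fully shut, swing the hasp over the staple until it lies flat, and drop the square-headed retaining pin from the tray down the slope through the staple, over the hasp, until its head meets the staple. Let go of the pin and leave it there, and leave the vials standing and the tweezers and marker in the tray where they are.

Things in the scene. Friction and masses are not known exactly. Their poses are not given: they have to be found in the camera images.
- case: fixed grey lockbox, 220 deep (x) x 240 wide (y), 50 high in front (-x, robot side), 204 at the back. Origin: centre of underside, z up, x front to back. Its aluminium top rises from the front edge at 35 degrees to horizontal. The lowest 75 mm of the slope is a fixed sill with the staple; the lid spans 76 to 257 mm up the slope, full width, 6 thick, and shuts flush with the sill.
- lid (a joint): lid hinge at the lid's upper end (257 mm up the slope, axis along the case's y): 0 = fully shut, flush; grows as the lower edge rises (rad). Starts ajar. Stiff: the lid stays where left, and closes with 2 to 5 N pressed on its lower half square to the slope. Outside the 50 mm wide hasp parts on the centre line the lid is plain sheet to press on.
- hasp (a joint): hasp hinge, axis along the case's y: 0 = closed, flat over the sill and staple; grows (rad) as it swings up and back to the lid's upper end, 1.57 = square to the lid, at most 2.7. Hasp: steel plate 86 long from hinge x 44 wide x 3, slot for the staple 57 to 76 mm from the hinge. Light friction (0.05 N m): stays where left; a push with shut fingers on its back face swings it.
- hasp_hinge (a point): middle of the hasp's hinge axis, on the lid on the case's centre line: 109 mm up the slope when the lid is shut, 3.5 mm off the lid's face.
- hasp_end (a point): middle of the hasp's free end, 86 mm from its hinge.
- staple: fixed U-shaped staple of 6 mm steel bar on the sill, on the centre line, 45 mm up the slope. Origin: on the sill's surface between the legs; x up the slope, y left along the case's y, z out from the slope. Legs at y = +-10 (inner width 14); bridge inside z = 30, outside 36. The closed hasp's face is at z = 3.5, so the pin's passage is 14 wide x 26 high, running along x.
- pin: loose steel retaining pin (70 g), lying on the tray floor. Origin: on its axis at the shoulder between head and shaft; +x towards the tip. Head: square 16 x 16, 40 long (x = -40 to 0), too big for the staple. Shaft: round, 9 in diameter, 52 long with a tapered tip. Its axis lies 8 mm above the tray floor. To be pushed through the staple tip first along the staple's -x; the shoulder then rests against the staple's legs.
- pin_tip (a point): end of the pin's shaft, 52 mm from its shoulder.
- pin_neck (a point): point on the pin's axis, on the shaft 5 mm from the shoulder: it lies within the staple when the pin is home.
- tray: fixed pressed steel tray 403 x 363, rim 27 high. Origin: centre of its underside; the floor's surface is 3 mm above it; the flat floor is about 300 x 270.
- cooling_block: fixed block 75 x 105 x 50 standing in the far half of the tray: an obstacle. Origin: centre of its underside.
- tweezers: bystander: loose steel tweezers 118 x 18 x 9 lying in the tray along their x. Origin: centre of the underside.
- marker: bystander: loose marker pen 17 x 135 x 16 lying in the tray along its y. Origin: centre of the underside.
- vial_1: bystander: loose capped vial, 23 in diameter, 72 high, standing 40 to 65 mm in front of the case, left of its middle. Origin: centre of the underside.
- vial_2: bystander: the same kind of vial, in front of the case, right of its middle.
Not all that is in view belongs to the job. What is shaped like the pin but yellow is not meant.

How it is judged:
On the way, in this order (a step that is already met when the one before it is completed fails the run):
1. the lid is shut and the hasp lies flat over the staple (value of joint lid below 0.035 rad and value of joint hasp below 0.09 rad), for 0.2 s.
2. the pin goes down through the staple, over the closed hasp (all of step 1 and x of pin_neck in the frame of staple between -0.012 and 0.012 m and y of pin_neck in the frame of staple between -0.01 and 0.01 m and z of pin_neck in the frame of staple between 0.002 and 0.031 m and x of pin_tip in the frame of staple below -0.033 m), for 0.2 s.
At the end, for the whole second after the job is handed in: Lid shut (under 0.035 rad), hasp flat (under 0.09 rad); pin through the staple from above, head up the slope: neck within 12 mm of the staple along the slope, between its legs and under its bridge, tip at least 33 mm below it; pin released and at rest (all of step 2 and linear speed of pin below 0.02 m/s); the robot touches nothing.
It fails at once if a vial is pushed aside or knocked over (moved over 30 mm or leaning over 0.4 rad) (distance of any of vial_1, vial_2 from where it was at the start of the episode above 0.03 m or angle between any of vial_1, vial_2's own z axis and vertical above 0.4 rad).
It fails at once if the tweezers or the marker are moved over 30 mm (distance of any of tweezers, marker from where it was at the start of the episode above 0.03 m).
It also fails if it takes over 64 s, if anything falls off the work surface, if the arm or the gripper's body presses on something with over 40 N, if the wrist force passes 120 N, or if a joint passes its speed limit or range.

## Working session

There is one attempt and no reset: what is moved stays moved. The work goes in short steps, each a Python script; the robot and the scene stay as the last script left them, time stands still between calls to the robot, and variables do not carry over. Pictures are saved under pics/ and viewed, at most 11 in all, crops included, and the job is handed in when it is done.

```bash
mkdir -p pics; ls
python3 - <<'E'
from bench import manip, effector, viewer
import cv2
for n in("scene","side"):
    im=viewer.get_image(n); cv2.imwrite(f"pics/{n}0.png",im[:,:,::-1])
    print(n,viewer.get_calibration(n))
print(manip.current_clock(),manip.current_tcp_rot(),manip.grip_depth)
E
```

```text
pics
scene {'vfov': 43.92823039991832, 'cx': 248.04937293632196, 'cy': 191.93193177178335, 'dist_coeffs': array([-0.07938782,  0.        ,  0.        ,  0.        ,  0.        ]), 'eye': array([-0.19531094,  0.75821104,  0.82249141]), 'attitude': array([-0.31438424,  0.81841976, -0.44965957,  0.17075692])}
side {'vfov': 43.16269534814379, 'cx': 257.13975504615354, 'cy': 189.18956999107056, 'dist_coeffs': array([-0.18749433,  0.        ,  0.        ,  0.        ,  0.        ]), 'eye': array([0.00830287, 1.27114992, 0.82108662]), 'attitude': array([-0.16863325,  0.83106847, -0.52109446,  0.09668806])}
0.1 [ 9.91508017e-01  1.30042721e-01 -8.06783839e-05 -8.58359869e-04] 0.0188
```

View pics/scene0.png

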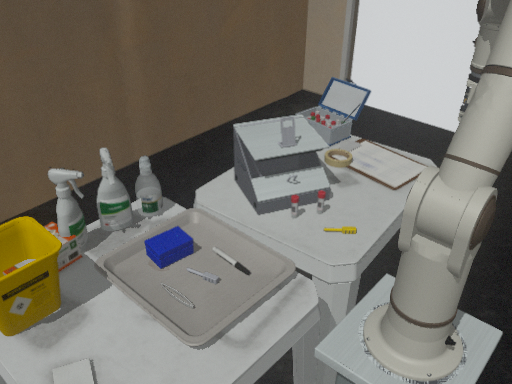

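View pics/side0.png

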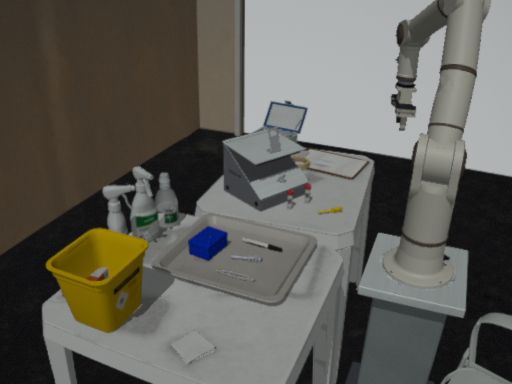

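The scene view shows the pin in the tray at about (203,276), the marker at (232,261), the tweezers at (178,294), the case at about (285,165) and the vials at (295,206) and (321,202). I'll enlarge these regions.

```bash
cat > h.py <<'E'
import numpy as np, cv2
from scipy.spatial.transform import Rotation as R
from bench import manip, effector, viewer
def ray(cal,px):
    f=192/np.tan(np.radians(cal['vfov'])/2)
    K=np.array([[f,0,cal['cx']],[0,f,cal['cy']],[0,0,1]])
    u=cv2.undistortPoints(np.array(px,float).reshape(-1,1,2),K,cal['dist_coeffs']).reshape(-1,2)
    d=np.c_[u,np.ones(len(u))]@R.from_quat(cal['attitude']).as_matrix().T
    return np.array(cal['eye']),d/np.linalg.norm(d,axis=1)[:,None]
def onz(cal,px,z):
    e,d=ray(cal,px); return e+d*((z-e[2])/d[:,2])[:,None]
def tri(c1,p1,c2,p2):
    (a,d1),(b,d2)=ray(c1,p1),ray(c2,p2); out=[]
    for u,v in zip(d1,d2):
        s=np.linalg.lstsq(np.c_[u,-v],b-a,rcond=None)[0]
        p,q=a+u*s[0],b+v*s[1]; out.append(np.r_[(p+q)/2,np.linalg.norm(p-q)])
    return np.array(out)
def proj(cal,P):
    f=192/np.tan(np.radians(cal['vfov'])/2)
    K=np.array([[f,0,cal['cx']],[0,f,cal['cy']],[0,0,1]])
    Rm=R.from_quat(cal['attitude']).as_matrix().T
    return cv2.projectPoints(np.array(P,float).reshape(-1,3),cv2.Rodrigues(Rm)[0],-Rm@cal['eye'],K,cal['dist_coeffs'])[0].reshape(-1,2)
E
python3 - <<'E'
import cv2,numpy as np
s=cv2.imread('pics/scene0.png'); d=cv2.imread('pics/side0.png')
def c(im,x,y,w,h,k): return cv2.resize(im[y:y+h,x:x+w],None,fx=k,fy=k,interpolation=cv2.INTER_CUBIC)
a=c(s,225,105,130,120,5); 
cv2.imwrite('pics/case_s.png',a)
b=np.vstack([c(s,140,220,130,95,3),c(d,185,220,130,95,3)])
b=np.hstack([b,c(d,215,115,100,142,4)[:570]])
cv2.imwrite('pics/mix.png',b); print(b.shape,a.shape)
E
```

```text
Traceback (most recent call last):
ValueError: all the input array dimensions except for the concatenation axis must match exactly, but along dimension 0, the array at index 0 has size 570 and the array at index 1 has size 568
```

View pics/case_s.png

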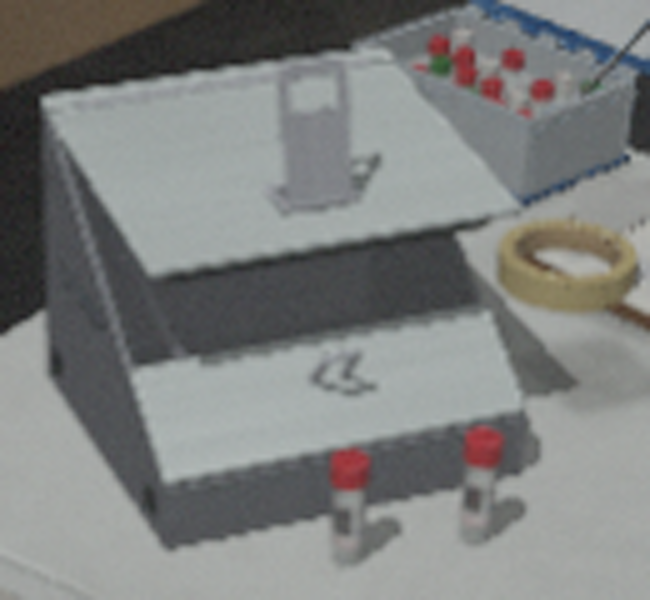

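The crop shows the lid ajar with the hasp standing up at about crop (315,135), the staple at crop (342,372) and the front-top edge of the sill running from crop (165,485) to (522,410).

Run:
```python
from h import *
s=cv2.imread('pics/scene0.png'); d=cv2.imread('pics/side0.png')
def c(im,x,y,w,h,k): return cv2.resize(im[y:y+h,x:x+w],None,fx=k,fy=k,interpolation=cv2.INTER_CUBIC)
b=np.vstack([c(s,140,220,130,95,3),c(d,185,220,130,95,3)])
b=np.hstack([b,c(d,215,115,100,114,5)])
cv2.imwrite('pics/mix.png',b)
np.set_printoptions(precision=4,suppress=True)
cal=viewer.get_calibration('scene')
f=lambda x,y:(x/5+225,y/5+105)
print('front top L,R, staple(z~.08)',onz(cal,[f(165,485),f(522,410)],.05),onz(cal,[f(168,548),f(50,372)],0))
print('staple',onz(cal,[f(345,385)],.05+.045*np.sin(.611)))
print('pin/marker/tweez/block',onz(cal,[(203,276),(232,261),(178,294),(169,246)],.01))
print(viewer.get_calibration('wrist'), manip.current_tool_pos())
```

```text
front top L,R, staple(z~.08) [[ 0.5549 -0.1244  0.05  ]
 [ 0.4463 -0.3351  0.05  ]] [[ 0.5576 -0.1314  0.    ]
 [ 0.75   -0.2329  0.    ]]
staple [[ 0.5205 -0.2503  0.0758]]
pin/marker/tweez/block [[0.4775 0.1731 0.01  ]
 [0.4632 0.0833 0.01  ]
 [0.4759 0.2569 0.01  ]
 [0.6314 0.1532 0.01  ]]
{'vfov': 66.75185311491595, 'cx': 256.8457615293438, 'cy': 192.8301137545851, 'dist_coeffs': array([-0.0474,  0.    ,  0.    ,  0.    ,  0.    ]), 'eye': array([ 0.2384, -0.6088,  0.3827]), 'attitude': array([ 0.7857, -0.6035, -0.0831,  0.1076])} [ 0.1674 -0.6274  0.2258]
```

View pics/mix.png

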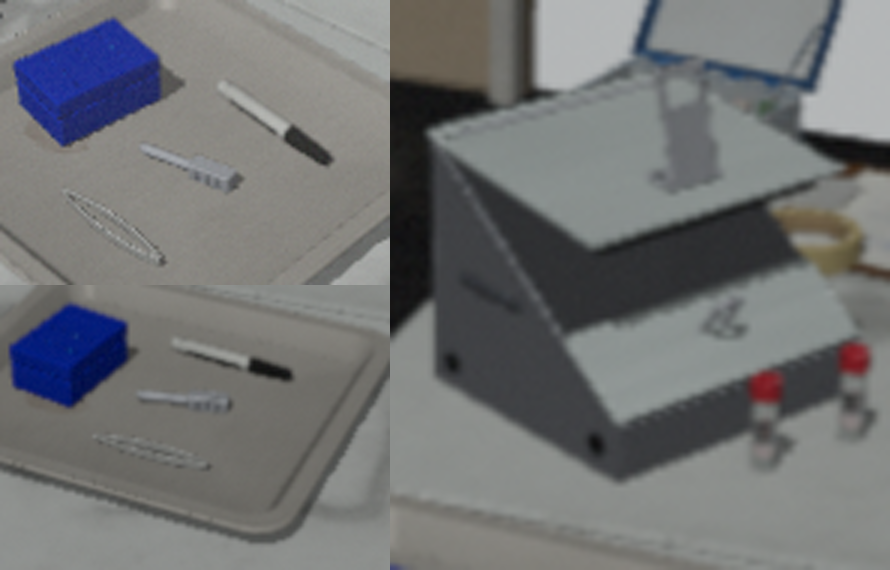

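The enlarged views show the pin in the tray with its head end at about scene (220,282) and its tip at (187,269). The tweezers and marker lie on either side with a clear gap. Next I'll take a close wrist look at the case.

Run:
```python
from h import *
np.set_printoptions(precision=4,suppress=True)
cal=viewer.get_calibration('scene')
g=lambda x,y:(x/3+140,y/3+220)
print('pin tip,head end; marker; tweez',onz(cal,[g(140,147),g(238,183),g(222,85),g(328,160),g(66,192),g(163,262)],.011))
c=viewer.get_calibration('wrist'); T=R.from_quat(manip.current_tcp_rot())
print('cam in tool',T.inv().apply(c['eye']-manip.current_tool_pos()),(T.inv()*R.from_quat(c['attitude'])).as_matrix())
yaw=np.radians(-27.5); x=np.array([np.cos(yaw),np.sin(yaw),0]);z=np.array([0,0,-1.])
q=R.from_matrix(np.c_[x,np.cross(z,x),z]).as_quat()
p=np.array([.533,-.247,.34])-.09*x
print(manip.solve_ik(p,q))
manip.move_pose(p,q); effector.close(20)
c=viewer.get_calibration('wrist'); im=viewer.get_image('wrist'); cv2.imwrite('pics/w1.png',im[:,:,::-1])
np.savez('w1.npz',**c); print(manip.current_clock(),manip.current_tool_pos())
```

```text
pin tip,head end; marker; tweez [[0.5261 0.1838 0.011 ]
 [0.4339 0.1592 0.011 ]
 [0.5336 0.0791 0.011 ]
 [0.3978 0.089  0.011 ]
 [0.5299 0.2613 0.011 ]
 [0.4146 0.2606 0.011 ]]
cam in tool [ 0.0734  0.     -0.1569] [[-0.     -0.963  -0.2694]
 [ 1.     -0.0003  0.001 ]
 [-0.0011 -0.2694  0.963 ]]
[ 1.0097  0.1433 -0.7031  1.7694  0.097   1.2639 -1.7685]
3.4833 [ 0.4532 -0.2054  0.34  ]
```

View pics/w1.png

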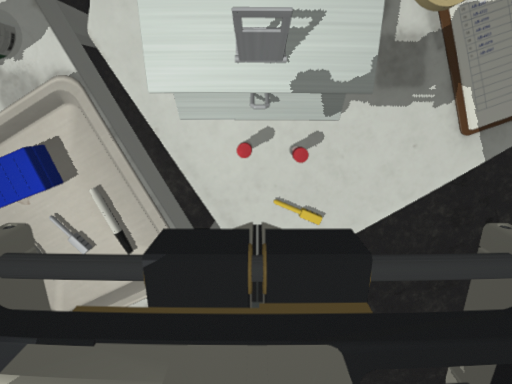

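The wrist view shows the sill's front-top edge from (181,121) to (339,119), the lid's lower edge from (147,93) to (380,94), and the staple at about (260,100). The hasp stands from its hinge at (262,62) to its end at (262,9), and the vial caps are at (244,150) and (300,155).

Run:
```python
from h import *
np.set_printoptions(precision=4,suppress=True)
c=dict(np.load('w1.npz'))
im=cv2.imread('pics/w1.png')
cv2.imwrite('pics/w1c.png',cv2.resize(im[0:170,130:400],None,fx=2.9,fy=2.9,interpolation=cv2.INTER_CUBIC))
F=onz(c,[(181,121),(339,119)],.05); print(F,np.linalg.norm(F[1]-F[0]))
y=(F[0]-F[1]);y/=np.linalg.norm(y);yaw=np.arctan2(-y[0],y[1]);print('yaw',np.degrees(yaw))
x=np.array([np.cos(yaw),np.sin(yaw),0]); m=F.mean(0); s,co=np.sin(np.radians(35)),np.cos(np.radians(35))
u=x*co+np.array([0,0,s]);n=-x*s+np.array([0,0,co]); print('front mid',m)
S=m+.045*u
print('staple',S,'bridge px',proj(c,[S+.036*n-.003*u,S+.036*n+.003*u,S+.03*n]))
H=m+.257*u
for a in np.arange(.2,1.0,.1):
    l=np.cos(a)*u-np.sin(a)*n; nn=np.cos(a)*n+np.sin(a)*u
    e=H-.181*l; h=H-.148*l+.0035*nn
    print(round(a,1),proj(c,[e+.12*y,e-.12*y,h]).ravel(),[proj(c,[h+.086*(-np.cos(t)*l+np.sin(t)*nn)])[0].round(0).tolist() for t in(1.4,1.7,2.0,2.3,2.6)])
sc=viewer.get_calibration('scene');print('scene check',proj(sc,[m+.12*y,m-.12*y,S]))
V=onz(c,[(244,150),(300,155)],.072);print('vials',V)
```

```text
[[ 0.5592 -0.1323  0.05  ]
 [ 0.4526 -0.3435  0.05  ]] 0.2365885642645852
yaw -26.77964893733574
front mid [ 0.5059 -0.2379  0.05  ]
staple [ 0.5388 -0.2545  0.0758] bridge px [[260.3412 110.0066]
 [260.3374 106.052 ]
 [260.2672 105.3713]]
0.2 [161.4161  85.4347 359.2355  82.9224 260.2396  55.4321] [[262.0, 95.0], [262.0, 67.0], [261.0, 35.0], [261.0, 3.0], [261.0, -21.0]]
0.3 [157.3315  89.9492 363.7848  87.3346 260.4396  57.8481] [[262.0, 91.0], [262.0, 60.0], [262.0, 25.0], [261.0, -6.0], [261.0, -28.0]]
0.4 [152.56    93.2365 369.0465  90.5023 260.6481  58.9447] [[262.0, 84.0], [262.0, 49.0], [262.0, 13.0], [261.0, -17.0], [261.0, -36.0]]
0.5 [147.0079  95.0994 375.1169  92.2261 260.8654  58.5384] [[263.0, 73.0], [263.0, 35.0], [262.0, -2.0], [262.0, -31.0], [261.0, -46.0]]
0.6 [140.564   95.2887 382.1093  92.2546 261.0917  56.4085] [[263.0, 58.0], [263.0, 16.0], [262.0, -21.0], [262.0, -47.0], [261.0, -58.0]]
0.7 [133.0972  93.4914 390.1564  90.2719 261.3269  52.292 ] [[264.0, 37.0], [263.0, -7.0], [263.0, -44.0], [262.0, -65.0], [261.0, -71.0]]
0.8 [124.4557  89.3159 399.4107  85.8844 261.5707  45.8788] [[264.0, 10.0], [264.0, -37.0], [263.0, -71.0], [262.0, -86.0], [261.0, -86.0]]
0.9 [114.4667  82.2763 410.0438  78.6043 261.8218  36.8094] [[265.0, -26.0], [264.0, -72.0], [263.0, -101.0], [262.0, -110.0], [261.0, -102.0]]
scene check [[258.1234 200.4695]
 [329.7241 185.1131]
 [290.0629 179.3745]]
vials [[ 0.4791 -0.1976  0.072 ]
 [ 0.4349 -0.2668  0.072 ]]
```

View pics/w1c.png

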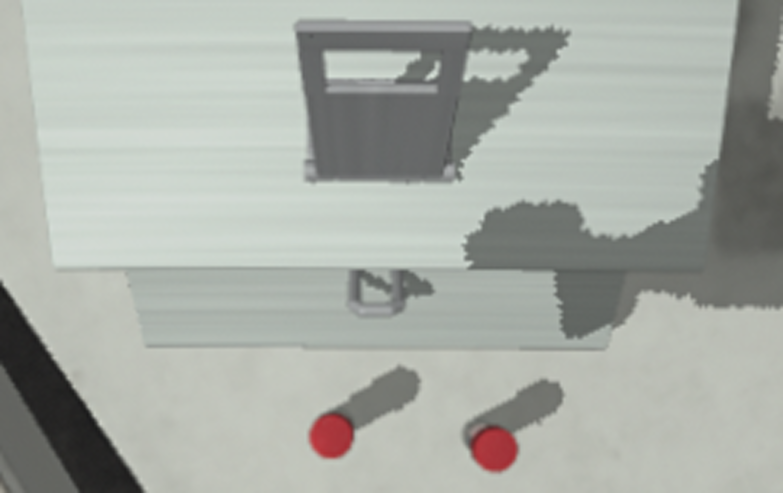

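The crop refines the sill corners to (180.3,119.3) and (339,120.3), with the staple bridge at (260,107) as predicted. The lid is about 0.45 rad open and the hasp is at about 2.0 rad. I'll press the lid beside the hasp on its left, then sweep the hasp over.

```bash
cat >> h.py <<'E'
np.set_printoptions(precision=4,suppress=True)
_c=dict(np.load('w1.npz')); _F=onz(_c,[(180.3,119.5),(339,120.2)],.05)
m=_F.mean(0); yaw=np.radians(-27.6); s,co=np.sin(np.radians(35)),np.cos(np.radians(35))
X=np.array([np.cos(yaw),np.sin(yaw),0]); Y=np.array([-X[1],X[0],0]); u=X*co+np.array([0,0,s]); n=-X*s+np.array([0,0,co])
P=lambda a,b,c: m+a*u+b*Y+c*n      # up slope, left, off the slope
def quat(x,z): return R.from_matrix(np.c_[x,np.cross(z,x),z]).as_quat()
def press(a,b,c0,c1,fmax,step=.002):
    for c in np.arange(c0,c1,-step):
        manip.servo_line(P(a,b,c),vel=.05); f=manip.current_force()@n
        if f>fmax: break
    return c,f
E
python3 - <<'E'
from h import *
print(m)
q=quat(Y,-n); print(manip.solve_ik(P(.135,.08,.1),q),manip.solve_ik(P(.135,.08,0),q))
manip.move_pose(P(.135,.08,.105),q); print('f0',manip.current_force()@n)
manip.servo_line(P(.135,.08,.02),vel=.06); print('f1',manip.current_force()@n)
print(press(.135,.08,.016,-.008,9)); print(manip.current_tool_pos(),P(.135,.08,0),manip.current_clock())
manip.servo_line(P(.135,.08,.1))
im=viewer.get_image('scene'); cv2.imwrite('pics/s2.png',cv2.resize(im[105:225,225:355,::-1],None,fx=4,fy=4,interpolation=cv2.INTER_CUBIC))
print(manip.current_clock())
E
```

```text
[ 0.5062 -0.2377  0.05  ]
[ 0.8014  0.2338 -0.7003  2.1775  1.0871  0.3768 -1.2751] [ 0.5146  0.4347 -0.3665  2.1107  1.5309  0.2969 -1.6913]
f0 0.4930366905215762
f1 -0.026208428219838098
(np.float64(0.0), np.float64(11.287158123971533))
[ 0.6411 -0.2178  0.1279] [ 0.6413 -0.218   0.1274] 8.2167
9.0833
```

View pics/s2.png

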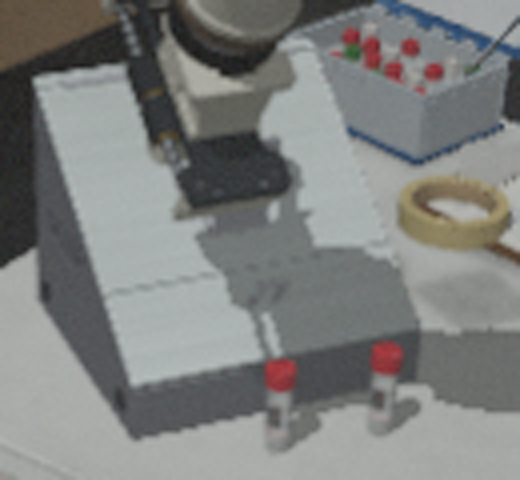

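The lid is shut flush. The tip met its face at n = 0, so the case pose is good to about a millimetre. Next is the hasp sweep.

Run:
```python
from h import *
for sx in (1,-1):
    q=quat(sx*u,-n); js=[manip.solve_ik(P(a,0,c),q) for a,c in((.19,.11),(.109,.036),(.071,.003))]; print(sx,js)
    if all(j is not None for j in js): break
manip.move_pose(P(.19,0,.12),q)
manip.servo_line(P(.175,0,.036))
manip.servo_line(P(.105,0,.036),vel=.1); print(manip.current_force()@u)
manip.servo_line(P(.071,0,.012),vel=.08); print(manip.current_force())
print(press(.071,0,.010,-.002,8,.0015)); print((manip.current_tool_pos()-m)@n)
manip.servo_line(P(.071,0,.1)); print(manip.current_clock(),manip.current_q())
im=viewer.get_image('wrist');cv2.imwrite('pics/w3.png',im[:,:,::-1]); np.savez('w3.npz',**viewer.get_calibration('wrist'))
```

```text
1 [array([ 0.8826,  0.1943, -0.5662,  2.0867,  0.5728,  0.3267, -2.188 ]), array([-0.6642,  0.8151,  1.3578,  2.2614,  4.5136,  0.699 , -0.1954]), array([-0.2366,  0.4964,  0.6985,  2.2981,  4.0253,  0.2697,  0.4576])]Traceback (most recent call last):
  File "<stdin>", line 7, in <module>
bench.PlanningError: the arm cannot follow that straight line within its joint ranges
```

```bash
cat >> h.py <<'E'
def tq(deg,sx=1):
    f=np.radians(deg); Z=np.array([0,0,1.])
    return quat(sx*(X*np.cos(f)+Z*np.sin(f)), X*np.sin(f)-Z*np.cos(f))
E
python3 - <<'E'
from h import *
print((manip.current_tool_pos()-m)@np.c_[u,Y,n],manip.current_q(),manip.current_clock())
for sx in(1,-1):
  for d in (0,10,20,25,30,35):
    print(sx,d,[manip.solve_ik(P(a,0,c),tq(d,sx)) for a,c in((.175,.036),(.071,.02))])
E
```

```text
[0.1746 0.0013 0.036 ] [ 0.6556  0.3349 -0.3278  2.0822  0.9146  0.2076 -2.524 ] 10.6417
1 0 [array([ 0.8218,  0.6459, -0.6243,  1.4997,  0.4004,  1.1258, -1.9329]), array([ 0.8547,  0.6082, -0.6164,  1.7559,  0.4297,  0.9156, -1.9968])]
1 10 [array([ 0.8712,  0.5465, -0.6447,  1.6765,  0.452 ,  0.8825, -1.9921]), array([ 0.8735,  0.5152, -0.6106,  1.9177,  0.5091,  0.6734, -2.0841])]
1 20 [array([ 0.8894,  0.457 , -0.6308,  1.8444,  0.5379,  0.6285, -2.0904]), array([ 0.8347,  0.4336, -0.5448,  2.0735,  0.6765,  0.4184, -2.2682])]
1 25 [array([ 0.8786,  0.4177, -0.6038,  1.9249,  0.6169,  0.4985, -2.1779]), array([ 0.7294,  0.3911, -0.4172,  2.1503,  0.8217,  0.2748, -2.4354])]
1 30 [array([ 0.8199,  0.3769, -0.523 ,  2.0036,  0.7273,  0.3605, -2.305 ]), array([-0.6754,  1.1663,  1.5221,  2.2591,  4.4851,  1.0642, -0.3154])]
1 35 [array([ 0.6562,  0.3347, -0.3265,  2.0821,  0.9155,  0.2072, -2.5258]), array([-0.2479,  0.4421,  0.7015,  2.316 ,  4.063 ,  0.2324,  0.4376])]
-1 0 [array([ 1.1736,  1.14  , -1.5244,  1.4874,  1.1378,  1.5635,  0.787 ]), array([ 1.2744,  1.1998, -1.5273,  1.7433,  1.2111,  1.4685,  0.647 ])]
-1 10 [array([ 1.258 ,  1.0195, -1.4698,  1.6648,  1.1579,  1.3184,  0.7233]), array([ 1.3418,  1.0732, -1.4717,  1.905 ,  1.2726,  1.2332,  0.5631])]
-1 20 [array([ 1.335 ,  0.9367, -1.453 ,  1.8323,  1.265 ,  1.1092,  0.6038]), array([ 1.388 ,  0.9444, -1.4059,  2.0593,  1.4003,  0.999 ,  0.4149])]
-1 25 [array([ 1.3469,  0.8215, -1.367 ,  1.9125,  1.2804,  0.9291,  0.542 ]), array([ 1.3516,  0.7694, -1.2591,  2.1337,  1.4393,  0.7663,  0.3094])]
-1 30 [array([ 1.3106,  0.6653, -1.2168,  1.9904,  1.2927,  0.7048,  0.4597]), array([ 1.1523,  0.5311, -0.932 ,  2.2085,  1.5332,  0.4537,  0.1025])]
-1 35 [array([ 1.1417,  0.4775, -0.9254,  2.0678,  1.334 ,  0.4363,  0.3189]), array([ 0.7579,  0.3916, -0.4553,  2.2857,  2.0564,  0.2529, -0.5231])]
```

Run:
```python
from h import *
q=tq(10)
manip.servo_line(P(.185,0,.08))
manip.move_pose(P(.185,0,.07),q)
manip.servo_line(P(.175,0,.036))
manip.servo_line(P(.105,0,.036),vel=.1); print(manip.current_force()@u)
manip.servo_line(P(.071,0,.012),vel=.08); print(manip.current_force())
print(press(.071,0,.010,-.002,8,.0015)); print((manip.current_tool_pos()-m)@n)
manip.servo_line(P(.02,0,.13)); print(manip.current_clock(),manip.current_q())
im=viewer.get_image('wrist');cv2.imwrite('pics/w3.png',im[:,:,::-1]); np.savez('w3.npz',**viewer.get_calibration('wrist'))
```

```text
-0.2594229582702516
[-0.3243  0.2272 -0.0045]
(np.float64(0.005500000000000001), np.float64(18.59310337559682))
0.006887617711048101
15.7 [ 1.0003  0.2424 -0.7059  2.1134  0.2919  0.688  -1.9423]
```

View pics/w3.png

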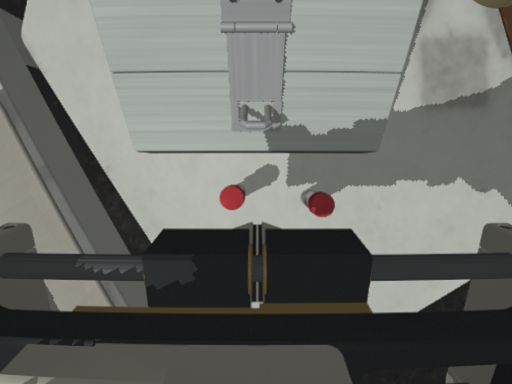

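The hasp lies flat over the staple, with the bridge at (257,125) and the end at (255,130). The vials are undisturbed at (232,197) and (321,204). Now I'll look at the pin from near.

Run:
```python
from h import *
c=dict(np.load('w3.npz')); print('staple px',proj(c,[P(.045,0,.036),P(.023,0,.0035)]))
effector_t=np.radians(15); t=np.array([np.cos(effector_t),np.sin(effector_t),0]); Z=np.array([0,0,1.])
q=quat(t,-Z); pc=np.array([.48,.1715,.17])-.09*t
manip.servo_line(manip.current_tool_pos()+[-.03,0.03,.12],vel=.25)
print(manip.solve_ik(pc,q)); manip.move_pose(pc,q); effector.open_jaws()
cal=viewer.get_calibration('wrist'); im=viewer.get_image('wrist'); np.savez('w4.npz',**cal)
cv2.imwrite('pics/w4.png',im[:,:,::-1]); print(manip.current_clock(),proj(cal,[[.526,.184,.011],[.434,.159,.011]]))
```

```text
staple px [[257.2919 126.425 ]
 [257.2113 131.3138]]
[ 0.6324  0.3417 -1.2047  2.137   0.4045  0.9189 -2.1151]
19.2333 [[256.3008  45.3442]
 [256.6551 141.4388]]
```

View pics/w4.png

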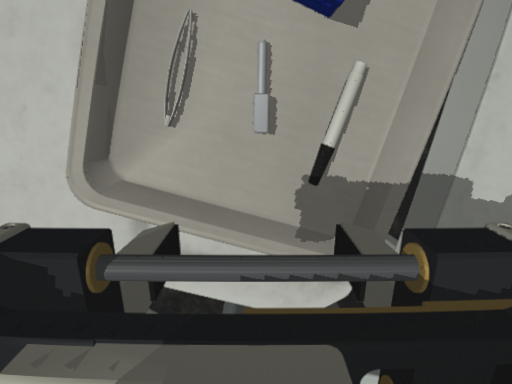

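The wrist view shows the pin clearly: tip at (263,40), head rows 94 to 132 about column 261. The marker (about 338,123) and tweezers (173,113) leave room for the open fingers. I'll refine the estimate by mask, then grasp.

```bash
cat > g.py <<'E'
from h import *
cal=dict(np.load('w4.npz')); im=cv2.imread('pics/w4.png').astype(int)
roi=np.zeros(im.shape[:2],bool); roi[32:138,245:276]=1
d=im[:,:,0]-im[:,:,2]
mask=roi&(d>5)&(im.sum(2)>300)
mask=cv2.morphologyEx(mask.astype(np.uint8),cv2.MORPH_OPEN,np.ones((3,3)))
N,L,st,ce=cv2.connectedComponentsWithStats(mask); k=1+np.argmax(st[1:,4]); ys,xs=np.where(L==k)
print(st[k]); rows=[(r,xs[ys==r].min(),xs[ys==r].max()) for r in range(ys.min(),ys.max()+1,6)]; print(rows)
sel=lambda a,b:(xs[(ys>=a)&(ys<=b)].mean(),(a+b)/2)
sh=onz(cal,[sel(46,86)],.0125)[0]; hd=onz(cal,[sel(98,128)],.017)[0]; he=onz(cal,[(261,ys.max()+.5)],.017)[0]; tip=onz(cal,[(263.5,ys.min())],.011)[0]
v=(sh-hd)[:2]; a=np.arctan2(v[1],v[0]); print(sh,hd,he,tip,'yaw',np.degrees(a),'len',np.linalg.norm((tip-he)[:2]))
T=np.array([np.cos(a),np.sin(a),0])
x0=(he@T+.040+tip@T-.052)/2; print('shoulder from head end / tip',he@T+.04,tip@T-.052)
perp=np.array([-T[1],T[0],0]); y0=(hd@perp)*.7+(sh@perp)*.3
SH=x0*T+y0*perp; SH[2]=.011
E
python3 - <<'E'
from g import *
print(SH)
E
```

```text
Traceback (most recent call last):
  File "g.py", line 7, in <module>
    N,L,st,ce=cv2.connectedComponentsWithStats(mask); k=1+np.argmax(st[1:,4]); ys,xs=np.where(L==k)
                                                          ~~~~~~~~~^^^^^^^^^^
ValueError: attempt to get argmax of an empty sequence
```

```bash
python3 - <<'E'
import cv2
im=cv2.imread('pics/w4.png').astype(int)
for r in(60,113):print([tuple(v.tolist()) for v in im[r,250:276:2]])
E
sed -i 's/(d>5)&(im.sum(2)>300)/(d>-1)\&(im.sum(2)>270)/' g.py; python3 -c "
from g import *
print(SH)"
```

```text
[(134, 142, 146), (134, 143, 146), (135, 145, 147), (134, 144, 147), (136, 138, 137), (171, 172, 169), (154, 153, 151), (117, 117, 116), (80, 83, 82), (86, 92, 93), (84, 90, 92), (105, 112, 114), (135, 144, 147)]
[(135, 144, 147), (126, 133, 135), (146, 146, 143), (157, 156, 154), (156, 156, 154), (153, 154, 151), (153, 153, 150), (152, 151, 149), (150, 150, 147), (88, 88, 86), (81, 87, 89), (82, 88, 90), (83, 88, 89)]
[254  40  15  93 944]
[(40, np.int64(260), np.int64(264)), (46, np.int64(259), np.int64(265)), (52, np.int64(258), np.int64(265)), (58, np.int64(259), np.int64(265)), (64, np.int64(258), np.int64(265)), (70, np.int64(258), np.int64(264)), (76, np.int64(258), np.int64(264)), (82, np.int64(258), np.int64(264)), (88, np.int64(258), np.int64(264)), (94, np.int64(255), np.int64(268)), (100, np.int64(254), np.int64(268)), (106, np.int64(254), np.int64(268)), (112, np.int64(254), np.int64(267)), (118, np.int64(254), np.int64(267)), (124, np.int64(254), np.int64(267)), (130, np.int64(254), np.int64(267))]
[0.5084 0.1739 0.0125] [0.4637 0.1627 0.017 ] [0.4447 0.1572 0.017 ] [0.5326 0.1784 0.011 ] yaw 14.20110186178222 len 0.09044781945075253
shoulder from head end / tip 0.5096751963816121 0.5081173572990497
[0.4826 0.1674 0.011 ]
```

Run:
```python
from g import *
dl=np.radians(8); Z=np.array([0,0,1.])
tz=T*np.sin(dl)-Z*np.cos(dl); tx=T*np.cos(dl)+Z*np.sin(dl); q=quat(tx,tz)
A=SH-.017*T; g=A+.0052*tz
manip.move_pose(g+[0,0,.07],q); manip.servo_line(g+[0,0,.01],vel=.12)
f0=manip.current_force()[2]
manip.servo_line(g,vel=.04); print('dF',manip.current_force()[2]-f0,manip.current_tool_pos()-g)
effector.close(30); print('gap',manip.current_finger_gap(),manip.current_gripper_force())
p=manip.current_tool_pos(); print(p-g)
manip.servo_line(p+[0,0,.2],vel=.2); print('gap',manip.current_finger_gap(),manip.current_clock(),manip.current_q())
for a,c in((.15,.06),(.14,.016),(.065,.016)): print(manip.solve_ik(P(a,0,c),tq(27,-1)))
```

```text
[254  40  15  93 944]
[(40, np.int64(260), np.int64(264)), (46, np.int64(259), np.int64(265)), (52, np.int64(258), np.int64(265)), (58, np.int64(259), np.int64(265)), (64, np.int64(258), np.int64(265)), (70, np.int64(258), np.int64(264)), (76, np.int64(258), np.int64(264)), (82, np.int64(258), np.int64(264)), (88, np.int64(258), np.int64(264)), (94, np.int64(255), np.int64(268)), (100, np.int64(254), np.int64(268)), (106, np.int64(254), np.int64(268)), (112, np.int64(254), np.int64(267)), (118, np.int64(254), np.int64(267)), (124, np.int64(254), np.int64(267)), (130, np.int64(254), np.int64(267))]
[0.5084 0.1739 0.0125] [0.4637 0.1627 0.017 ] [0.4447 0.1572 0.017 ] [0.5326 0.1784 0.011 ] yaw 14.20110186178222 len 0.09044781945075253
shoulder from head end / tip 0.5096751963816121 0.5081173572990497
dF -0.4229026804715681 [0.0002 0.0001 0.0004]
gap 0.01576003094513776 29.967915415763855
[0. 0. 0.]
gap 0.015977880557000876 23.15 [ 0.5668  0.2857 -1.1023  2.0561  0.3876  0.8535 -2.0668]
[ 1.3827  0.6709 -1.3157  2.0193  1.2261  0.7769  0.5065]
[ 1.2945  0.7232 -1.2035  2.0089  1.327   0.7344  0.4345]
[ 1.2784  0.6644 -1.1211  2.1726  1.4765  0.6203  0.2231]
```

```bash
cat >> h.py <<'E'
def tcp(sx,b,c,dz=.0052):   # TCP for pin shoulder at staple x=sx, y=b, z=c
    f=np.radians(27); tz=X*np.sin(f)-np.array([0,0,np.cos(f)])
    return P(.045+sx+.017,b,c)+dz*tz
E
python3 - <<'E'
from h import *
q=tq(27,-1)
manip.move_pose(tcp(.085,0,.13),q); manip.servo_line(tcp(.075,0,.035),vel=.12); manip.sleep(.2)
cal=viewer.get_calibration('wrist'); im=viewer.get_image('wrist'); np.savez('w5.npz',**cal)
cv2.imwrite('pics/w5.png',cv2.resize(im[20:240,160:350,::-1],None,fx=2.7,fy=2.7,interpolation=cv2.INTER_CUBIC)); cv2.imwrite('pics/w5full.png',im[:,:,::-1])
print(manip.current_clock(),manip.current_finger_gap(), manip.current_tool_pos()-tcp(.075,0,.035))
pr=proj(cal,[P(.045+.023,0,.035),P(.045+.075,0,.035),P(.045,0,.036),P(.045,.01,.036),P(.045,-.01,.036),P(.023,.022,.0035),P(.023,-.022,.0035)])
print(pr,(pr-[160,20])*2.7)
E
```

```text
26.6167 0.015593075705523988 [ 0.     -0.0003  0.0006]
[[256.2541 118.312 ]
 [256.2348 213.0877]
 [256.2596  73.739 ]
 [275.2165  73.7658]
 [237.3059  73.7612]
 [291.2852  51.8516]
 [221.5733  51.8473]] [[259.8862 265.4423]
 [259.8338 521.3368]
 [259.901  145.0954]
 [311.0845 145.1678]
 [208.7258 145.1551]
 [354.4701  85.9994]
 [166.248   85.9877]]
```

View pics/w5.png

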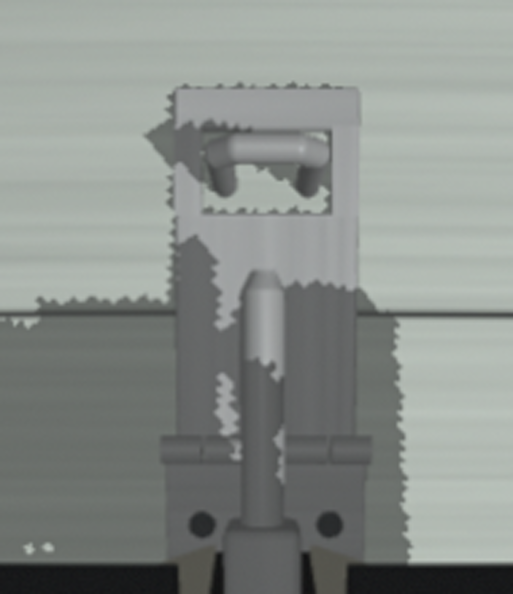

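The crop shows the closed hasp, with the staple centre at column 266 and the pin tip at (263,270). They are in line to 0.6 mm, so I'll shift 0.5 mm to the left and insert with a force check.

Run:
```python
from h import *
b=.0005; f=lambda:(manip.current_force()@np.c_[u,Y,n])
manip.servo_line(tcp(.075,b,.018),vel=.08); f0=f(); print(f0)
ok=True
for sx in (.06,.05,.04,.03,.02,.012):
    manip.servo_line(tcp(sx,b,.018),vel=.06); d=f()-f0; print(sx,d)
    if np.abs(d).max()>8: ok=False;break
if ok:
    manip.servo_line(tcp(.012,b,.0135),vel=.04); print(f()-f0)
    for sx in np.arange(.010,-.001,-.0015):
        manip.servo_line(tcp(sx,b,.0135),vel=.03); d=f()-f0
        if d[0]>5: break
    print('stop',sx,d)
print(manip.current_clock(),manip.current_finger_gap())
```

```text
[-0.3274  0.7372 -0.9072]
0.06 [ 0.1405 -1.378   0.6671]
0.05 [ 0.0237 -0.8524 -0.274 ]
0.04 [ 1.0961 -0.0214  0.949 ]
0.03 [-0.2939 -1.1811  0.732 ]
0.02 [ 0.1415 -1.2443 -0.3334]
0.012 [-0.4982 -0.7113  0.47  ]
[ 0.5299 -0.8715  4.4201]
stop -0.000499999999999997 [4.3892 0.1409 0.1703]
31.2 0.015608227658733964
```

Run:
```python
from h import *
effector.open_jaws(); manip.sleep(.3)
z=R.from_quat(manip.current_tcp_rot()).apply([0,0,1])
manip.servo_line(manip.current_tool_pos()-.12*z,vel=.12); manip.sleep(.3)
cal=viewer.get_calibration('wrist'); im=viewer.get_image('wrist')
pr=proj(cal,[P(.045,0,.036),P(.048,0,.0115),P(.088,0,.0115),P(-.004,0,.0115)])
print(pr,manip.current_clock())
o=(pr[0]-[95,100]).astype(int).clip(0)
cv2.imwrite('pics/w6.png',cv2.resize(im[o[1]:o[1]+190,o[0]:o[0]+190,::-1],None,fx=3,fy=3,interpolation=cv2.INTER_CUBIC)); print(o)
```

```text
[[255.4562 173.8453]
 [255.5787 175.2157]
 [255.5818 215.8836]
 [255.5783 120.1862]] 34.2667
[160  73]
```

View pics/w6.png

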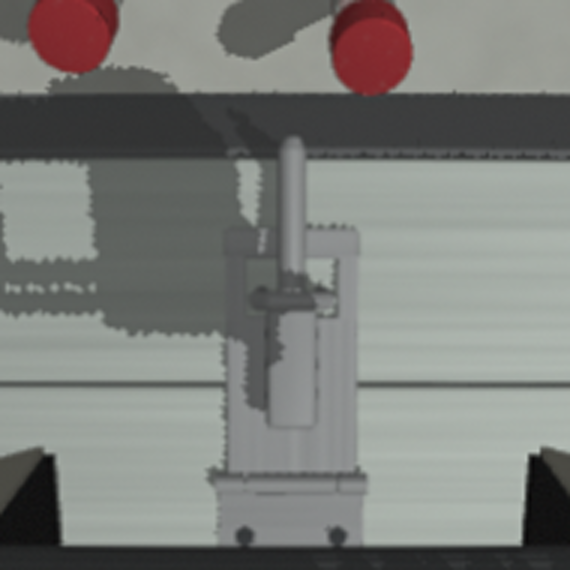

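The crop shows the pin home. Its head, rows 310 to 427 about column 292, is against the staple, and its tip is past the sill edge at (292,140). The hasp is flat, the lid is shut, the vials are standing and the fingers are clear, so I'll hand in.

```bash
python3 -c "
from bench import manip
print(manip.hand_in())"
```

```text
the job is handed in; nothing more can be done
None
```

I handed the job in at about 34 s: in the last wrist picture the lid was shut, the hasp lay flat over the staple, and the pin was released with its head against the staple and the vials standing. The hand-in call returned no verdict, and I did not picture the tray again after lifting the pin out.

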